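# Lock the tilt stop of the tube rocker

### The job

Lock the tilt stop of the tube rocker: first set the loose holding key fully down over the square head of the adjusting screw with its tail between the two stop pins, so that the screw is held. Then swing the jam nut's lever clockwise (seen from above) until the nut is firmly tight, about 0.62 N m, without over-tightening or forcing anything. Leave the key seated on the screw, let go, and do not disturb the beaker, bottle or tube rack.

Things in the scene. Friction and masses are not known exactly. Their poses are not given: they have to be found in the camera images.
- rocker: fixed white tube rocker; origin on the bench directly under the adjusting screw's vertical axis, z up. Its +x axis points from the screw towards the stop pins (85 mm away) and the low tube deck (160 mm and more away, 80 mm high). A grey boss 52 mm across, top 50 mm above the bench, carries the screw. The base round it is at most 30 mm high
- pin_slot (a point): point midway between the tips of the two upright steel stop pins (10 mm thick, tips tapered over the last 8 mm), 110 mm above the bench; the pins' centres are 15 mm either side along the rocker's y, leaving a 20 mm gap for the key's 14 mm tail
- screw_seat (a point): centre of the top face of the screw's round collar (38 mm across), 75 mm above the bench, on the screw axis, where the key's underside rests when fully seated; above it stands the 24 mm square head, 11 mm high. Axes square with the head's sides and turn with the screw
- screw (a joint): angle of the adjusting screw, rad, clockwise from above positive, starting within 0.03 of 0, the setting to be kept. It is turned by about 0.2 N m, so the tightening nut drags it round unless the key holds it. With the key on it has about 0.1 rad of play
- lever_pin (a point): centre of the top of the round upright pin (12 mm thick, top 105 mm above the bench, free from 61 mm up) at the end of the jam nut's flat dark steel lever, 80 mm from the screw axis. It starts on the rocker's -x or -y side and swings clockwise from above round the screw axis, on the side away from the stop pins, at a constant height. The nut lies below the screw's collar
- clamp (a joint): tightness of the jam nut: twist of its spring lock washer, rad. 0 while the nut runs down (0.12 N m, 0.9 to 1.5 rad of swing); once it bears, torque jumps to 0.4 N m, then rises 1.2 N m per rad: 0.62 N m gives 0.18. These hold while the lever moves; when it stops, friction takes the load and the felt force drops far lower. Stays when let go. Tight: 0.10 to 0.28; over 0.32 over-tight
- key: loose steel holding key, 0.22 kg, flat on the bench, upright. Origin at the centre of the underside of its 44 mm square, 14 mm thick hub, which has a 25.5 mm square socket (sides along x and y, chamfered mouth, 14 mm deep) opening downward there. A tail 14 mm wide, 10 mm thick runs along +x to 106 mm from the origin. On top of the hub stands the grip, a bar 42 mm long in x, 14 mm thick in y, from 14 to 50 mm above the underside, centred on the origin
- beaker: glass beaker 68 mm across, 85 mm high, a bystander; origin under its centre
- wash_bottle: white bottle 68 mm across, 170 mm high, a bystander; origin under its centre
- tube_rack: white rack of capped tubes, 100 by 240 mm, 150 mm high, a bystander; origin under its centre
Things that resemble listed ones, but are neither listed nor needed, are in the scene too. Several things look just like the key: the one meant starts farthest to the robot's left.

How it is judged:
By the outcome, as a careful person would: the job done as asked, in the order asked, and still so for the second after the job is handed in, with the robot touching nothing.
It also fails if it takes over 64 s, if anything falls off the work surface, if the arm or the gripper's body presses on something with over 40 N, if the wrist force passes 120 N, or if a joint passes its speed limit or range.

### The arm

A 6-joint arm with a two-finger parallel gripper is mounted at the origin on the work surface. World frame = base frame: x ahead of the robot, y to its left, z up, the work surface at z = 0. Lengths are in m, angles in rad, forces in N, time in s.
With the tool pointing down it reaches from about 0.325 to 0.75 m from the base axis. Payload 7.6 kg.
Tool frame: the origin (TCP) lies at the very end of the fingers, on their centre line; the grasp point (between the pads) lies 19 mm behind it; z points along the fingers, y is the line along which they close (so a half turn about z gives the same grasp; the last joint's range is limited). The gripper opens to 85 mm and grips with 20 to 120 N. Pads are 22 mm wide; open, the fingers measure 114 mm over their backs; the gripper's body (76 mm by 85 mm) begins 54 mm behind the grasp point. The pads swing forward as they close: fully open they stand 13 mm farther back than shut.
Start: joints at [-1.295, 0.052, 1.401, -0, 1.689, -0.07], TCP at [0.178, -0.494, 0.231] pointing down, gripper open.
Joint ranges: [-2.9, 2.9], [-0.91, 2.17], [0.12, 2.37], [-1.06, 4.2], [0.26, 2.73], [-2.93, 2.93]. Speed limits (rad/s): [2.57, 2.57, 3.01, 3.14, 3.14, 3.14].

### API

Orientations are given as a rotation vector (axis times angle).
In Python, from bench import bot gives the robot as it stands. The module is installed in compiled form; this text tells all that it offers.
- The arm moves only by the tool arm_command, never from a script. Its argument "rows" is a list of rows, each a list of 5 numbers: the shift along the tool's x, y, z in units of 40 mm (1.0 is 40 mm), then the turn about the tool's z in units of 5 degrees (1.0 is 5 degrees), then the closure, from 0 (fully open) to 1 (shut). A call has exactly 8 rows; each row shifts and turns the commanded pose from where the row before left it, along the tool's axes as they then stand; what a row does not reach is not made up. A row lasts 1/12 s, in which the tool goes at most 41.7 mm and 7.16 degrees, less where a joint would pass 70% of its speed; a pose out of reach is approached as far as the arm can. A call is refused whole if a number of a shift passes 1 or a number of a turn 1, either way. A call with a gripper value outside its range is refused whole. The fingers move at their own pace and stop on an object; the grip force is fixed at half the most. Time passes only in rows, so rows that do not move let the fingers close, or fill a call up. It gives the time, the measured TCP pose, the force, the opening and the grip force at its end, in the units of the state.
- bot.get_obs(): the state, without advancing time (a new reading comes with each control period).
- bot.grab_frame(name): name is "side" or "top" or "wrist"; returns (picture, depth): 480x640x3 uint8, red, green, blue; 480x640 float32, m along the optical axis (not along the pixel's ray), 0 where there is no reading.
- bot.get_calibration(name): a dict with "fx", "fy", "cx", "cy" (pixels), "T" (4x4, takes a point from camera to world coordinates). Camera axes: x right, y up, looking along -z (the intrinsics and any distortion apply to the point x, -y, -z); pixel columns grow to the right and rows downward; lengths in m; the calibration is good to about 2 mm. A picture is of the moment at which its call begins: read the wrist's pose just before it. get_calibration takes no time and is no camera call; for the wrist camera it gives the pose at the moment of the call.
- bot.job_done(): hands the job in; it is judged then, once.
The state is a dict: "time": time; "joint_pos": joint angles; "joint_velocities": joint speeds; "joint_efforts": joint torques, N m; "ee_pos": TCP position; "orientation": TCP orientation; "contact_force": force on the tool from outside, world axes, zero at the start; "ft_torque": the same for the moment, N m; "finger_gap": opening from 0.0 (shut) to 1.0 (fully open); "gripper_force": force on a finger pad.
Only numpy, scipy, OpenCV 4.12 (cv2) and the standard library are available. Lean on these libraries where they do the work, as an engineer would, in place of code of your own. Each camera call takes 0.05 s, during which the arm holds its last target. There are 200 camera calls.

## Working session

There is one attempt and no reset: what is moved stays moved. The work goes in short steps, Python scripts to look and compute and a tool call to move; the robot and the scene stay as the last step left them, time stands still between calls to the robot, and variables do not carry over. Pictures are saved under pics/ and viewed, at most 10 in all, crops included, and the job is handed in when it is done.

Besides the shell and the picture viewer there is one more tool, called after "Call:" by a JSON object that holds its "method" and its "body", one argument or row to a line. arm_command: Moves the arm, as the interface text tells. Its arguments: {"type":"object","properties":{"rows":{"type":"array"}},"required":["rows"]}

```bash
mkdir -p pics; cat > h.py <<'E'
import numpy as np, cv2
from bench import bot
from scipy.spatial.transform import Rotation as R
def grab(n):
    c=bot.get_calibration(n); p,d=bot.grab_frame(n); return c,p,d
def cloud(c,d):
    v,u=np.mgrid[0:480,0:640]
    P=np.stack([(u-c['cx'])/c['fx']*d,-(v-c['cy'])/c['fy']*d,-d],-1)
    T=np.array(c['T']); return P@T[:3,:3].T+T[:3,3]
def ray(c,u,v,z):
    T=np.array(c['T']); r=T[:3,:3]@np.array([(u-c['cx'])/c['fx'],-(v-c['cy'])/c['fy'],-1]); o=T[:3,3]
    return o+r*(z-o[2])/r[2]
E
python3 - <<'E'
from h import *
print(bot.get_obs())
for n in('top','side'):
    c,p,d=grab(n); cv2.imwrite(f'pics/{n}0.png',p[:,:,::-1]); np.savez(f'{n}0.npz',p=p,d=d,**{k:c[k] for k in c})
    print(n,c)
E
```

```text
{'time': 0.0, 'joint_pos': array([-1.29528977e+00,  5.28445981e-02,  1.40172155e+00, -2.71244573e-05,
        1.68859566e+00, -7.02840729e-02]), 'joint_velocities': array([ 1.18553189e-03, -1.22295606e-03, -3.47175976e-04,  5.96317525e-05,
        1.04087449e-03, -9.52481236e-04]), 'joint_efforts': array([ 1.45497343e-04, -3.81665504e+01, -3.60189342e+01, -1.44700734e-04,
        6.01677719e-03,  1.95673824e-07]), 'ee_pos': array([ 0.1778848 , -0.49362824,  0.23046993]), 'orientation': array([-3.09321995e+00, -5.40191616e-01,  2.94422763e-04]), 'contact_force': array([-0.09610968,  0.62379818, -0.0199888 ]), 'ft_torque': array([ 0.06015262, -0.0140826 , -0.02952122]), 'gripper_force': 0.0, 'finger_gap': 1.0018224504077313}
top {'fx': 624.0942784253926, 'fy': 624.0942784253926, 'cx': 311.6515458655759, 'cy': 246.6116745639174, 'T': array([[-2.17889307e-02,  9.76798738e-01, -2.13048041e-01,
         1.65146595e-01],
       [-9.99755669e-01, -2.20814324e-02,  1.00677608e-03,
         3.65593321e-02],
       [-3.72098831e-03,  2.13017923e-01,  9.77041206e-01,
         1.86781165e+00],
       [ 0.00000000e+00,  0.00000000e+00,  0.00000000e+00,
         1.00000000e+00]])}
side {'fx': 493.18123590151623, 'fy': 493.18123590151623, 'cx': 321.77988196160123, 'cy': 248.0357298082689, 'T': array([[-0.79617815,  0.33569625, -0.50339684, -0.01828244],
       [-0.60484231, -0.46400066,  0.64720103,  0.74339486],
       [-0.01631351,  0.81976302,  0.57247048,  0.73514642],
       [ 0.        ,  0.        ,  0.        ,  1.        ]])}
```

View pics/top0.png

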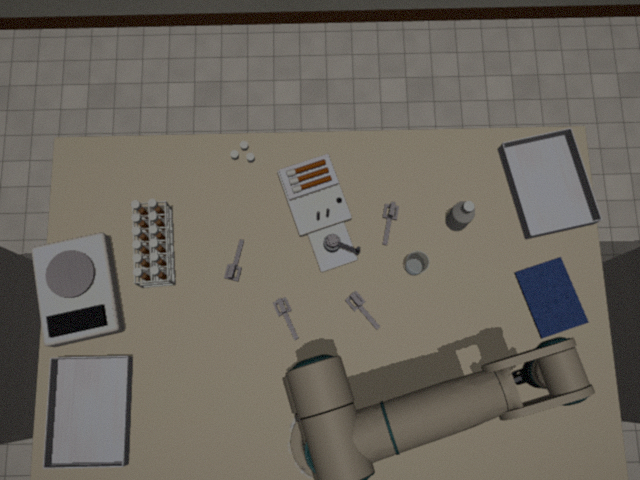

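View pics/side0.png

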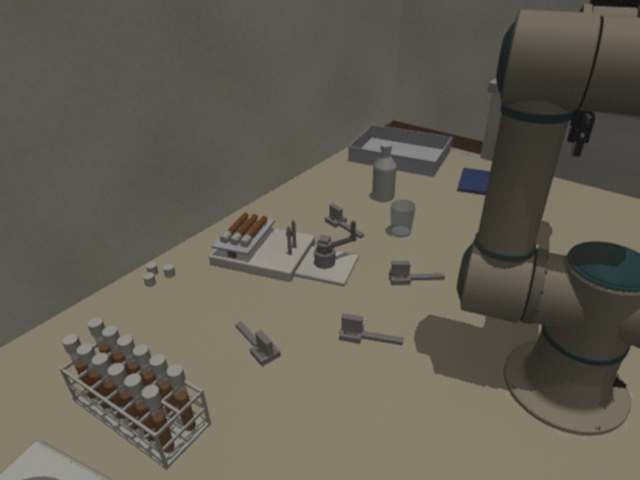

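The top view shows four key look-alikes with hubs at about (233,270), (281,303), (355,298) and (390,210). The robot's left is image left (+y), so the one at (233,270) is meant. The screw is near (333,242), the pins near (318,215) and (327,213), and the lever pin near (357,250).

```bash
cat > m.py <<'E'
from h import *
z=np.load('top0.npz'); c={k:z[k] for k in('fx','fy','cx','cy','T')}; P=cloud(c,z['d']); p=z['p']
a=cv2.resize(p[225:290,210:300],None,fx=6,fy=6,interpolation=cv2.INTER_CUBIC)
b=cv2.resize(p[195:275,300:370],None,fx=6,fy=6,interpolation=cv2.INTER_CUBIC)
H=max(a.shape[0],b.shape[0]); f=lambda i:np.pad(i,((0,H-i.shape[0]),(0,0),(0,0)))
im=np.hstack([f(a),f(b)])[:,:,::-1]; im=cv2.resize(im,None,fx=.8,fy=.8); cv2.imwrite('pics/crop.png',im); print(im.shape)
for n,(u,v) in dict(k1=(233,270),k2=(281,303),k3=(355,298),k4=(390,210)).items(): print(n,ray(c,u,v,.02).round(3))
# key 1
def reg(v0,v1,u0,u1,z0,z1):
    S=P[v0:v1,u0:u1].reshape(-1,3); return S[(S[:,2]>z0)&(S[:,2]<z1)]
for nm,(z0,z1) in dict(tail=(.006,.0125),hub=(.0125,.03),grip=(.04,.06)).items():
    S=reg(230,290,215,255,z0,z1); print(nm,len(S),S.mean(0).round(4) if len(S) else'',cv2.minAreaRect(S[:,:2].astype(np.float32)*1000) if len(S)>2 else '')
for nm,(z0,z1) in dict(boss=(.045,.056),head=(.078,.095),top=(.098,.12)).items():
    S=reg(195,275,295,370,z0,z1); print(nm,len(S)); 
    if len(S)<60: print(S.round(3).tolist())
    else: print(S.mean(0).round(4),cv2.minAreaRect(S[:,:2].astype(np.float32)*1000))
S=reg(145,275,270,370,.005,.03);print('base',len(S),cv2.minAreaRect(S[:,:2].astype(np.float32)*1000))
for nm,(u,v) in dict(bottle=(460,215),beaker=(416,264),rack=(154,245)).items(): print(nm,ray(c,u,v,.08).round(3))
E
python3 m.py
```

```text
(384, 768, 3)
k1 [0.501 0.273 0.02 ]
k2 [0.399 0.129 0.02 ]
k3 [ 0.409 -0.091  0.02 ]
k4 [ 0.678 -0.208  0.02 ]
tail 261 [0.5352 0.2657 0.0088] ((537.0181274414062, 269.56689453125), (183.2277069091797, 118.62165069580078), 0.5279420614242554)
hub 83 [0.5118 0.2703 0.0166] ((521.912353515625, 271.8609313964844), (77.22928619384766, 155.24668884277344), 84.4073715209961)
grip 72 [0.4968 0.275  0.0486] ((496.82025146484375, 276.0263366699219), (15.16439151763916, 41.57215881347656), 74.27766418457031)
boss 86
[ 0.5772 -0.0324  0.0512] ((621.0816040039062, -3.4114532470703125), (253.0887908935547, 67.51403045654297), 36.54917907714844)
head 87
[ 0.5829 -0.0264  0.0845] ((587.72998046875, -33.30253601074219), (158.58413696289062, 59.76416015625), 34.284934997558594)
top 33
[[0.661, -0.012, 0.115], [0.663, -0.016, 0.108], [0.66, -0.01, 0.109], [0.66, -0.013, 0.109], [0.661, -0.016, 0.105], [0.662, -0.019, 0.103], [0.659, -0.013, 0.101], [0.66, -0.016, 0.1], [0.657, 0.017, 0.1], [0.656, 0.014, 0.104], [0.656, -0.013, 0.101], [0.655, -0.015, 0.105], [0.65, 0.017, 0.113], [0.65, 0.011, 0.115], [0.649, 0.017, 0.109], [0.648, 0.014, 0.111], [0.649, 0.011, 0.108], [0.646, 0.017, 0.107], [0.648, 0.011, 0.099], [0.644, 0.014, 0.102], [0.549, -0.096, 0.103], [0.548, -0.099, 0.109], [0.548, -0.102, 0.104], [0.546, -0.093, 0.105], [0.546, -0.096, 0.104], [0.545, -0.099, 0.108], [0.546, -0.102, 0.102], [0.542, -0.096, 0.106], [0.544, -0.099, 0.099], [0.543, -0.102, 0.1], [0.538, -0.096, 0.11], [0.541, -0.099, 0.098], [0.538, -0.101, 0.11]]
base 3194 ((692.5447998046875, 6.8208770751953125), (312.8182373046875, 414.99212646484375), 88.82796478271484)
bottle [ 0.641 -0.407  0.08 ]
beaker [ 0.496 -0.268  0.08 ]
rack [0.57  0.497 0.08 ]
```

View pics/crop.png

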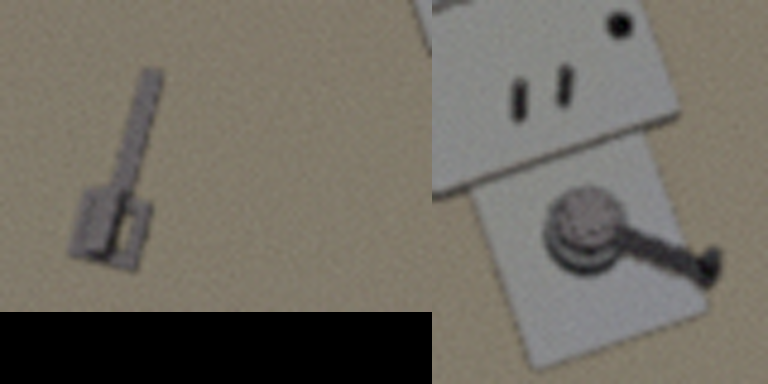

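The crop confirms the key: upright grip bar on its square hub, tail pointing up (+x, slightly -y). In the right half, the screw is at about (585,215), the pins at (519,100) and (565,87), and the lever pin at (708,265). Estimates: key (0.497, 0.275), yaw -16°; screw (0.576, -0.030), rocker yaw about 21°.

Call:
{"method": "arm_command", "body": {
  "rows": [
    [0.5,-0.9,-0.3,0.9,0],
    [0.6,-0.9,-0.3,0.9,0],
    [0.7,-0.9,-0.3,0.9,0],
    [0.7,-0.9,-0.3,0.9,0],
    [0.7,-0.9,-0.3,0.9,0],
    [0.6,-0.9,-0.3,0.9,0],
    [0.5,-0.8,0,0.9,0],
    [0.4,-0.6,0,0.9,0]
  ]
}}

```text
time: 0.77
ee_pos: [0.3294, -0.2294, 0.2979]
orientation: [3.109, -0.446, 0.003]
contact_force: [0.5, -0.9, -0.6]
finger_gap: 0.996
gripper_force: 0.0
```

```bash
cat > w.py <<'E'
import sys
from h import *
o=bot.get_obs(); t=R.from_rotvec(o['orientation']).as_matrix(); print(o['time'],o['ee_pos'].round(4),'yaw',np.degrees(np.arctan2(t[1,0],t[0,0])).round(2),'q6',o['joint_pos'][5].round(2))
c,p,d=grab('wrist'); T=np.array(c['T']); print('cam',T.round(3).tolist(),'off tool',(t.T@(T[:3,3]-o['ee_pos'])).round(3), c['fx'],c['cx'],c['cy'])
np.savez(sys.argv[1]+'.npz',p=p,d=d,t=t,e=o['ee_pos'],**c); cv2.imwrite(f'pics/{sys.argv[1]}.png',p[:,:,::-1])
E
python3 w.py w1
```

```text
0.7667 [ 0.3294 -0.2294  0.2979] yaw -16.34 q6 1.16
cam [[-0.281, 0.918, 0.278, 0.4], [-0.96, -0.27, -0.081, -0.249], [0.001, -0.289, 0.957, 0.44], [0.0, 0.0, 0.0, 1.0]] off tool [ 0.074 -0.001 -0.142] 420.2043779220485 313.5154973095812 240.41308471311618
```

Call:
{"method": "arm_command", "body": {
  "rows": [
    [0.5,-0.9,0,0,0],
    [0.5,-0.9,0,0,0],
    [0.5,-0.9,0,0,0],
    [0.5,-0.9,0,0,0],
    [0.5,-0.9,0,0,0],
    [0.5,-0.9,0,0,0],
    [0.4,-0.8,0,0,0],
    [0,0,0,0,0]
  ]
}}

```text
time: 1.48
ee_pos: [0.5304, -0.0272, 0.2947]
orientation: [-3.11, 0.434, 0.005]
contact_force: [-1.5, -0.9, -0.3]
finger_gap: 1.003
gripper_force: 0.0
```

```bash
python3 w.py w2
```

```text
1.4833 [ 0.5304 -0.0272  0.2947] yaw -15.88 q6 1.73
cam [[-0.274, 0.919, 0.283, 0.602], [-0.962, -0.261, -0.081, -0.047], [-0.001, -0.294, 0.956, 0.437], [0.0, 0.0, 0.0, 1.0]] off tool [ 0.074 -0.001 -0.142] 420.2043779220485 313.5154973095812 240.41308471311618
```

View pics/w2.png

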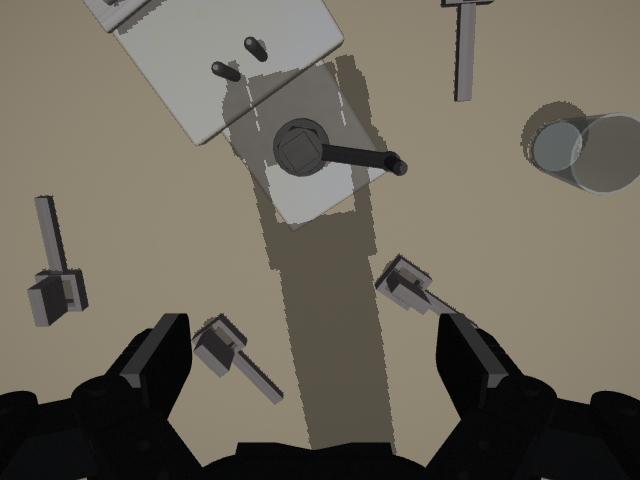

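The wrist view shows the rocker clearly: square screw head at about (300,152), pin tips at (218,68) and (249,43), lever pin top at about (400,168). The target key is at left, hub about (57,290).

```bash
cat > m2.py <<'E'
from h import *
z=np.load('w2.npz'); c={k:z[k] for k in('fx','fy','cx','cy','T')}; P=cloud(c,z['d'])
def reg(v0,v1,u0,u1,z0,z1):
    m=(P[...,2]>z0)&(P[...,2]<z1); q=np.zeros_like(m); q[v0:v1,u0:u1]=1; return P[m&q]
def show(nm,S):
    if len(S): print(nm,len(S),S.mean(0).round(4),'maxz',S[:,2].max().round(4),np.round(cv2.minAreaRect(S[:,:2].astype(np.float32)*1000)[0],1),cv2.minAreaRect(S[:,:2].astype(np.float32)*1000)[1:])
show('pinA',reg(50,90,200,235,.104,.12)); show('pinB',reg(30,65,240,260,.104,.12))
show('lever',reg(145,180,375,412,.1025,.11)); show('head',reg(115,180,265,335,.083,.09)); show('collar',reg(115,180,265,335,.071,.079)); show('boss',reg(100,200,250,350,.045,.053))
show('grip',reg(260,330,25,90,.046,.054)); show('hub',reg(260,330,25,95,.011,.018)); show('tail',reg(190,270,30,80,.007,.013))
for n,(u,v) in dict(pA=(218,68),pB=(249,43)).items(): print(n,ray(c,u,v,.11).round(4))
im=cv2.resize(z['p'][20:200,195:420],None,fx=3.5,fy=3.3,interpolation=cv2.INTER_CUBIC); im=cv2.convertScaleAbs(im,alpha=2); cv2.imwrite('pics/c2.png',im[:,:,::-1]); print(im.shape)
E
python3 m2.py
```

```text
pinA 98 [0.6506 0.0127 0.1071] maxz 0.1109 [650.9  12.8] ((7.160053730010986, 7.670682907104492), 73.28773498535156)
pinB 101 [ 0.6596 -0.0155  0.1073] maxz 0.1107 [659.7 -15.5] ((7.15913724899292, 7.90629768371582), 61.7952880859375)
lever 179 [ 0.5426 -0.1     0.1045] maxz 0.1069 [ 542.6 -100. ] ((11.686198234558105, 10.970232009887695), 72.38697052001953)
head 866 [ 0.5749 -0.0271  0.0855] maxz 0.0879 [574.7 -27.1] ((24.109025955200195, 23.983911514282227), 17.66068458557129)
collar 687 [ 0.5762 -0.0279  0.0746] maxz 0.0789 [574.7 -27. ] ((37.272098541259766, 36.719112396240234), 74.35966491699219)
boss 837 [ 0.5797 -0.0269  0.0495] maxz 0.0525 [575.  -26.3] ((49.664703369140625, 51.11836242675781), 61.7544059753418)
grip 603 [0.4958 0.2736 0.0492] maxz 0.0518 [495.2 274.3] ((15.417573928833008, 42.91803741455078), 76.22925567626953)
hub 619 [0.4968 0.2644 0.0136] maxz 0.018 [500.  265.3] ((61.9327392578125, 40.028987884521484), 22.57656478881836)
tail 1043 [0.5602 0.257  0.0094] maxz 0.0122 [559.4 258.1] ((16.387048721313477, 79.9781494140625), 74.82938385009766)
pA [0.6497 0.0115 0.11  ]
pB [ 0.6592 -0.0153  0.11  ]
(594, 788, 3)
```

View pics/c2.png

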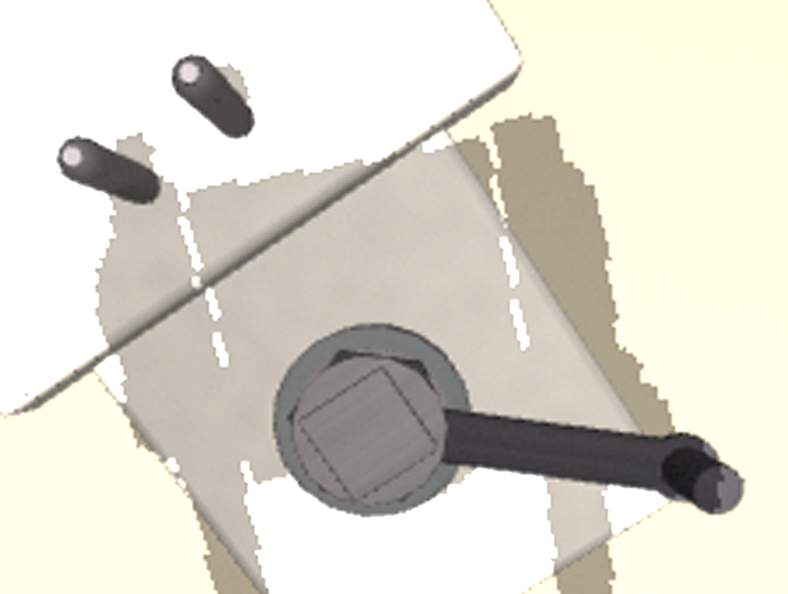

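Call:
{"method": "arm_command", "body": {
  "rows": [
    [-0.36,-0.9,0.2,-0.3,0],
    [-0.38,-0.9,0.3,0,0],
    [-0.38,-0.9,0.3,0,0],
    [-0.38,-0.9,0.3,0,0],
    [-0.38,-0.9,0.3,0,0],
    [-0.38,-0.9,0.4,0,0],
    [-0.36,-0.9,0.4,0,0],
    [-0.3,-0.7,0.4,0,0]
  ]
}}

```text
time: 2.2
ee_pos: [0.4865, 0.2696, 0.1929]
orientation: [-3.116, 0.402, -0.001]
contact_force: [1.1, -0.5, 0.3]
finger_gap: 1.0
gripper_force: 0.0
```

```bash
cat > m3.py <<'E'
from h import *
import sys
z=np.load(sys.argv[1]+'.npz'); c={k:z[k] for k in('fx','fy','cx','cy','T')}; P=cloud(c,z['d'])
m0=np.linalg.norm(P[...,:2]-np.array([.5,.27]),axis=-1)<.13
for nm,(a,b) in dict(grip=(.046,.054),tail=(.0075,.0115)).items():
    S=P[m0&(P[...,2]>a)&(P[...,2]<b)]; r=cv2.minAreaRect(S[:,:2].astype(np.float32)*1000); print(nm,len(S),S.mean(0).round(4),r)
    if nm=='grip': g=np.array(r[0])/1000
d=z['t'].T@np.array([*g,.0]) - z['t'].T@z['e']; print('to grip in tool units',(d/.04).round(2))
E
python3 w.py w3; python3 m3.py w3
```

```text
2.2 [0.4865 0.2696 0.1929] yaw -14.69 q6 2.27
cam [[-0.254, 0.925, 0.281, 0.558], [-0.967, -0.243, -0.074, 0.252], [-0.0, -0.291, 0.957, 0.335], [0.0, 0.0, 0.0, 1.0]] off tool [ 0.074 -0.001 -0.142] 420.2043779220485 313.5154973095812 240.41308471311618
grip 1156 [0.4961 0.2749 0.0496] ((495.5026550292969, 275.3137512207031), (13.403908729553223, 41.86839294433594), 75.27223205566406)
tail 2303 [0.5548 0.2597 0.0096] ((537.3614501953125, 261.6922607421875), (36.005252838134766, 122.99618530273438), 69.01194763183594)
to grip in tool units [ 0.18 -0.19  4.82]
```

Call:
{"method": "arm_command", "body": {
  "rows": [
    [0.18,-0.19,0.7,0,0.3],
    [0,0,0.9,0,0.4],
    [0,0,0.9,0,0.4],
    [0,0,0.9,0,0.4],
    [0,0,0.5,0,0.4],
    [0,0,0.3,0,0.4],
    [0,0,0.15,0,0.4],
    [0,0,0,0,0.4]
  ]
}}

```text
time: 2.92
ee_pos: [0.4961, 0.2731, 0.019]
orientation: [3.115, -0.403, -0.001]
contact_force: [-0.2, 0.4, 0.2]
finger_gap: 0.599
gripper_force: 0.0
```

Call:
{"method": "arm_command", "body": {
  "rows": [
    [0,0,0,0,1],
    [0,0,0,0,1],
    [0,0,0,0,1],
    [0,0,0,0,1],
    [0,0,0,0,1],
    [0,0,0,0,1],
    [0,0,0,0,1],
    [0,0,0,0,1]
  ]
}}

```text
time: 3.58
ee_pos: [0.4971, 0.2742, 0.0212]
orientation: [-3.115, 0.401, -0.004]
contact_force: [-1.5, -2.0, 6.2]
finger_gap: 0.149
gripper_force: 59.6
```

Call:
{"method": "arm_command", "body": {
  "rows": [
    [0,0,-0.5,0,1],
    [0,0,-0.9,0,1],
    [0,0,-0.9,-0.8,1],
    [0,0,-0.9,-0.8,1],
    [0.1,0.6,-0.3,-0.8,1],
    [0.2,0.8,0,-0.8,1],
    [0.2,0.8,0,-0.8,1],
    [0.2,0.6,0,-0.8,1]
  ]
}}

```text
time: 4.25
ee_pos: [0.5226, 0.1603, 0.1597]
orientation: [3.13, 0.26, 0.0]
contact_force: [0.3, 0.8, -3.5]
finger_gap: 0.152
gripper_force: 59.0
```

```bash
python3 w.py w4; cat > m4.py <<'E'
from h import *
import sys
z=np.load(sys.argv[1]+'.npz'); c={k:z[k] for k in('fx','fy','cx','cy','T')}; P=cloud(c,z['d'])
Q=(P-z['e'])@z['t']  # tool frame
for nm,a,b,w in(('tail',.003,.013,.035),('hubtop',-.004,.02,.03),('griptop',-.05,-.02,.03)):
    m=(Q[...,2]>a)&(Q[...,2]<b)&(abs(Q[...,1])<w)&(Q[...,0]>-.03)&(Q[...,0]<.12)
    if nm=='tail': m&=Q[...,0]>.03
    S=Q[m]
    if len(S)>5: print(nm,len(S),S.mean(0).round(4),np.median(S[:,2]).round(4),S.min(0).round(3),S.max(0).round(3),cv2.minAreaRect(S[:,:2].astype(np.float32)*1000))
E
python3 m4.py w4
```

```text
4.25 [0.5226 0.1603 0.1597] yaw 9.51 q6 1.64
cam [[0.165, 0.944, 0.287, 0.596], [-0.986, 0.158, 0.049, 0.173], [0.001, -0.291, 0.957, 0.302], [0.0, 0.0, 0.0, 1.0]] off tool [ 0.074 -0.001 -0.142] 420.2043779220485 313.5154973095812 240.41308471311618
tail 8015 [ 0.0693 -0.0007  0.0118] 0.0118 [ 0.03  -0.008  0.01 ] [0.104 0.006 0.013] ((67.04703521728516, -0.7038469314575195), (13.98865795135498, 74.08283233642578), 89.9862289428711)
hubtop 13551 [ 0.0495 -0.0007  0.0108] 0.0116 [-0.001 -0.023 -0.004] [0.104 0.021 0.02 ] ((51.57001495361328, -0.8611164093017578), (44.21674346923828, 105.44927978515625), 89.86538696289062)
griptop 12181 [ 0.0049 -0.0006 -0.0342] -0.029 [-0.023 -0.03  -0.05 ] [ 0.02  0.03 -0.02] ((6.6140546798706055, 3.1836166381835938), (51.57545852661133, 48.91351318359375), 53.401554107666016)
```

View pics/w4.png

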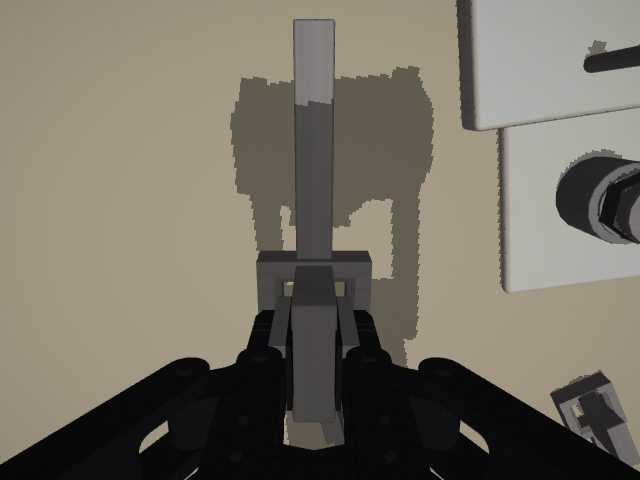

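The key hangs square in the hand: tail along x at column 313, tip at row 20, no skew. Now I go to a stand-off beside the screw for a final look.

Call:
{"method": "arm_command", "body": {
  "rows": [
    [-0.1,0.4,0,-0.8,1],
    [0,0.6,0,-0.8,1],
    [0,0.6,0,0,1],
    [0,0.6,0,0,1],
    [0,0.6,0,0,1],
    [0,0.4,0,0,1],
    [0,0.15,0,0,1],
    [0,0,0,0,1]
  ]
}}

```text
time: 4.97
ee_pos: [0.5549, 0.0319, 0.159]
orientation: [-3.106, -0.47, 0.001]
contact_force: [0.4, 0.4, -3.1]
finger_gap: 0.151
gripper_force: 59.3
```

```bash
python3 w.py w5; python3 m4.py w5; cat > m5.py <<'E'
from h import *
import sys
z=np.load(sys.argv[1]+'.npz'); c={k:z[k] for k in('fx','fy','cx','cy','T')}; P=cloud(c,z['d'])
def show(nm,xy,r,a,b):
    m=(np.linalg.norm(P[...,:2]-np.array(xy),axis=-1)<r)&(P[...,2]>a)&(P[...,2]<b); S=P[m]
    if len(S)<4: print(nm,len(S)); return
    R_=cv2.minAreaRect(S[:,:2].astype(np.float32)*1000); q=np.array([*R_[0],0])/1000; d=z['t'].T@(q-z['e'])
    print(nm,len(S),np.round(R_[0],1),np.round(R_[1],1),round(R_[2],2),'zmed',np.median(S[:,2]).round(4),'tool xy',d[:2].round(4))
show('head',(.575,-.027),.022,.083,.09); show('collar',(.575,-.027),.025,.071,.079)
show('pinA',(.6506,.0127),.012,.104,.12); show('pinB',(.6596,-.0155),.012,.104,.12); show('lever',(.5426,-.1),.015,.1025,.11)
E
python3 m5.py w5
```

```text
4.9667 [0.5549 0.0319 0.159 ] yaw 17.2 q6 1.26
cam [[0.296, 0.914, 0.279, 0.626], [-0.955, 0.283, 0.086, 0.055], [0.0, -0.292, 0.956, 0.301], [0.0, 0.0, 0.0, 1.0]] off tool [ 0.074 -0.001 -0.142] 420.2043779220485 313.5154973095812 240.41308471311618
tail 8047 [ 0.0694 -0.0007  0.0118] 0.0118 [ 0.03  -0.008  0.009] [0.104 0.006 0.013] ((67.0908203125, -0.6817975044250488), (13.978239059448242, 74.13848114013672), 89.99788665771484)
hubtop 13555 [ 0.0496 -0.0007  0.0108] 0.0116 [-0.001 -0.023 -0.004] [0.104 0.021 0.02 ] ((51.69403076171875, -0.6181602478027344), (105.27572631835938, 44.183353424072266), 0.07869073003530502)
griptop 12245 [ 0.0051 -0.0006 -0.0342] -0.0291 [-0.023 -0.03  -0.05 ] [ 0.02  0.03 -0.02] ((6.572430610656738, 3.2480926513671875), (51.528106689453125, 49.19371032714844), 53.31441879272461)
head 1911 [574.9 -26.8] [24.6 24.4] 18.25 zmed 0.0855 tool xy [0.0018 0.062 ]
collar 1311 [575.4 -26.3] [36.8 37.3] 61.54 zmed 0.0746 tool xy [0.0024 0.0617]
pinA 274 [650.9  13.7] [7.9 7.7] 63.94 zmed 0.1071 tool xy [0.0864 0.0458]
pinB 279 [659.6 -14.3] [8.3 7. ] 17.42 zmed 0.1072 tool xy [0.0864 0.0751]
lever 376 [542.5 -99.9] [12.  11.6] 39.5 zmed 0.1045 tool xy [-0.0507  0.1222]
```

Call:
{"method": "arm_command", "body": {
  "rows": [
    [0.09,0.4,0,-0.1,1],
    [0,0.6,0,0,1],
    [0,0.4,0,0,1],
    [0,0.17,0,0,1],
    [0,0,0.3,0,1],
    [0,0,0.4,0,1],
    [0,0,0.25,0,1],
    [0,0,0,0,1]
  ]
}}

```text
time: 5.68
ee_pos: [0.5754, -0.0245, 0.1175]
orientation: [-3.101, -0.488, 0.009]
contact_force: [-0.3, 0.6, -3.5]
finger_gap: 0.151
gripper_force: 59.4
```

```bash
python3 w.py w6; python3 m4.py w6|head -1; python3 m5.py w6; python3 -c "
from h import *
z=np.load('w5.npz'); t=z['t']; g=z['e']+t@np.array([.0036,.0627,0]); o=bot.get_obs(); t2=R.from_rotvec(o['orientation']).as_matrix()
print('err tool mm',(t2.T@(g-o['ee_pos'])*1000).round(2), o['contact_force'].round(1))"
```

```text
5.6833 [ 0.5754 -0.0245  0.1175] yaw 17.89 q6 1.15
cam [[0.307, 0.909, 0.283, 0.647], [-0.952, 0.294, 0.089, -0.001], [-0.003, -0.297, 0.955, 0.259], [0.0, 0.0, 0.0, 1.0]] off tool [ 0.074 -0.001 -0.142] 420.2043779220485 313.5154973095812 240.41308471311618
tail 8889 [ 0.0708 -0.0004  0.0116] 0.0118 [ 0.03  -0.017  0.006] [0.104 0.021 0.013] ((67.56710815429688, -2.4929981231689453), (74.29852294921875, 36.90350341796875), 16.004968643188477)
head 133 [577.3 -35.4] [7.4 4.5] 24.57 zmed 0.0855 tool xy [-0.0009  0.0113]
collar 228 [580.5 -18.2] [16.6 36.6] 58.57 zmed 0.0744 tool xy [ 0.0074 -0.0041]
pinA 1450 [652.3   7.7] [16.5 15.9] 61.31 zmed 0.1054 tool xy [ 0.0837 -0.0067]
pinB 477 [659.  -11.4] [ 8.4 16. ] 21.18 zmed 0.1071 tool xy [0.0841 0.0136]
lever 16 [ 540.4 -104.3] [2.5 1.8] 20.61 zmed 0.1045 tool xy [-0.0572  0.0655]
err tool mm [ -0.13   2.22 -39.7 ] [ 0.3  0.5 -2.6]
```

Call:
{"method": "arm_command", "body": {
  "rows": [
    [0,0.05,0,0,1],
    [0,0,0,0,1],
    [0,0,0.04,0,1],
    [0,0,0,0,1],
    [0,0,0,0,1],
    [0,0,0,0,1],
    [0,0,0,0,1],
    [0,0,0,0,1]
  ]
}}

```text
time: 6.4
ee_pos: [0.578, -0.028, 0.1198]
orientation: [3.104, 0.486, 0.0]
contact_force: [0.3, 0.4, -2.2]
finger_gap: 0.149
gripper_force: 59.4
```

```bash
cat > e.py <<'E'
from h import *
z=np.load('w5.npz'); t=z['t']; g=z['e']+t@np.array([.0036,.0627,0]); o=bot.get_obs(); t2=R.from_rotvec(o['orientation']).as_matrix()
print('err tool mm',(t2.T@(g-o['ee_pos'])*1000).round(2), 'z',o['ee_pos'][2].round(4),'yaw',np.degrees(np.arctan2(t2[1,0],t2[0,0])).round(2),'F tool',(t2.T@o['contact_force']).round(1),'M',(t2.T@o['ft_torque']).round(2),'t',o['time'])
E
python3 e.py
```

```text
err tool mm [ -0.76  -1.33 -39.2 ] z 0.1198 yaw 17.81 F tool [ 0.4 -0.3  2.2] M [-0.   -0.02 -0.03] t 6.4
```

Call:
{"method": "arm_command", "body": {
  "rows": [
    [-0.02,-0.03,0,0,1],
    [0,0,0,0,1],
    [0,0,0,0,1],
    [0,0,0,0,1],
    [0,0,0,0,1],
    [0,0,0,0,1],
    [0,0,0,0,1],
    [0,0,0,0,1]
  ]
}}

```text
time: 7.07
ee_pos: [0.5769, -0.0271, 0.1197]
orientation: [3.104, 0.486, -0.0]
contact_force: [-0.7, -0.7, -3.7]
finger_gap: 0.159
gripper_force: 59.4
```

```bash
python3 e.py; python3 w.py w7; python3 e.py; python3 m5.py w7
```

```text
err tool mm [  0.07  -0.12 -39.28] z 0.1197 yaw 17.81 F tool [-0.9  0.4  3.7] M [-0.05 -0.01 -0.01] t 7.0667
7.0667 [ 0.5769 -0.0271  0.1197] yaw 17.81 q6 1.15
cam [[0.306, 0.911, 0.277, 0.648], [-0.952, 0.292, 0.089, -0.004], [0.0, -0.291, 0.957, 0.262], [0.0, 0.0, 0.0, 1.0]] off tool [ 0.074 -0.001 -0.142] 420.2043779220485 313.5154973095812 240.41308471311618
err tool mm [  0.05  -0.11 -39.28] z 0.1197 yaw 17.81 F tool [0.4 0.3 2.8] M [-0.02  0.05  0.01] t 7.1167
head 145 [574.5 -27. ] [ 7.6 23.4] 18.53 zmed 0.0854 tool xy [-0.0022 -0.0008]
collar 187 [578.4 -25.9] [26.1 29. ] 18.26 zmed 0.0744 tool xy [ 0.0018 -0.0007]
pinA 916 [653.6   8.3] [16.8 15.4] 76.31 zmed 0.1077 tool xy [ 0.0839 -0.0102]
pinB 857 [659.5  -9.9] [14.8 16.3] 48.8 zmed 0.1077 tool xy [0.0839 0.0089]
lever 0
```

Head visible through the socket is centred to within about 0.5 mm. Descending gently.

Call:
{"method": "arm_command", "body": {
  "rows": [
    [0,0,0.1,0,1],
    [0,0,0.1,0,1],
    [0,0,0.08,0,1],
    [0,0,0.08,0,1],
    [0,0,0.06,0,1],
    [0,0,0.06,0,1],
    [0,0,0,0,1],
    [0,0,0,0,1]
  ]
}}

```text
time: 7.78
ee_pos: [0.5768, -0.027, 0.1004]
orientation: [3.104, 0.486, -0.0]
contact_force: [-0.7, 0.2, -2.7]
finger_gap: 0.153
gripper_force: 59.3
```

```bash
python3 e.py
```

```text
err tool mm [  0.08  -0.08 -58.59] z 0.1004 yaw 17.81 F tool [-0.6 -0.4  2.7] M [ 0.02 -0.08 -0.04] t 7.7833
```

Call:
{"method": "arm_command", "body": {
  "rows": [
    [0,0,0.04,0,1],
    [0,0,0.04,0,1],
    [0,0,0.03,0,1],
    [0,0,0.02,0,1],
    [0,0,0,0,1],
    [0,0,0,0,1],
    [0,0,0,0,1],
    [0,0,0,0,1]
  ]
}}

```text
time: 8.45
ee_pos: [0.577, -0.0271, 0.0961]
orientation: [3.103, 0.486, 0.001]
contact_force: [-4.2, -0.8, 6.4]
finger_gap: 0.15
gripper_force: 60.7
```

```bash
python3 e.py
```

```text
err tool mm [-4.000e-02 -1.800e-01 -6.288e+01] z 0.0961 yaw 17.82 F tool [-4.2 -0.5 -6.4] M [ 0.28 -0.58 -0.03] t 8.45
```

Contact (about 9 N) at the seated height. Releasing and rising.

Call:
{"method": "arm_command", "body": {
  "rows": [
    [0,0,0,0,0.5],
    [0,0,0,0,0.5],
    [0,0,0,0,0.5],
    [0,0,0,0,0.5],
    [0,0,-0.2,0,0.5],
    [0,0,-0.6,0,0.5],
    [0,0,-0.9,0,0.5],
    [0,0,-0.9,0,0.5]
  ]
}}

```text
time: 9.12
ee_pos: [0.5762, -0.027, 0.2002]
orientation: [-3.103, -0.486, 0.003]
contact_force: [0.6, -0.0, 0.2]
finger_gap: 0.498
gripper_force: 0.0
```

Call:
{"method": "arm_command", "body": {
  "rows": [
    [-0.2,0.1,-0.3,-0.9,0.5],
    [-0.2,0.2,0,-0.9,0.5],
    [-0.2,0.2,0,-0.9,0.5],
    [-0.2,0.2,0,-0.9,0.5],
    [-0.2,0.2,0,-0.9,0.5],
    [-0.2,0.2,0,-0.9,0.5],
    [-0.2,0.2,0,-0.9,0.5],
    [-0.2,0,0,-0.9,0.5]
  ]
}}

```text
time: 9.78
ee_pos: [0.5522, -0.1064, 0.2119]
orientation: [2.799, 1.426, 0.001]
contact_force: [-0.1, -0.5, 0.2]
finger_gap: 0.497
gripper_force: 0.0
```

```bash
python3 w.py w8; cat > m8.py <<'E'
from h import *
import sys
z=np.load(sys.argv[1]+'.npz'); c={k:z[k] for k in('fx','fy','cx','cy','T')}; P=cloud(c,z['d'])
def show(nm,xy,r,a,b):
    m=(np.linalg.norm(P[...,:2]-np.array(xy),axis=-1)<r)&(P[...,2]>a)&(P[...,2]<b); S=P[m]
    if len(S)<4: print(nm,len(S)); return
    R_=cv2.minAreaRect(S[:,:2].astype(np.float32)*1000); q=np.array([*R_[0],75])/1000; d=z['t'].T@(q-z['e'])
    print(nm,len(S),np.round(R_[0],1),np.round(R_[1],1),round(R_[2],2),'zmed',np.median(S[:,2]).round(4),'tool units',(d/.04).round(2))
show('griptop',(.575,-.027),.03,.115,.14); show('hub',(.575,-.027),.034,.0865,.095); show('tail',(.63,-.009),.025,.078,.092)
show('lever',(.5426,-.1),.025,.1025,.11)
E
python3 m8.py w8
```

```text
9.7833 [ 0.5522 -0.1064  0.2119] yaw 54.0 q6 0.37
cam [[0.809, 0.563, 0.171, 0.596], [-0.588, 0.774, 0.236, -0.045], [0.001, -0.291, 0.957, 0.354], [0.0, 0.0, 0.0, 1.0]] off tool [ 0.075 -0.    -0.142] 420.2043779220485 313.5154973095812 240.41308471311618
griptop 2344 [575.4 -27. ] [41.9 14.2] 17.9 zmed 0.1245 tool units [ 1.95 -0.7   3.42]
hub 2618 [576.7 -26.5] [47.2 44.1] 17.79 zmed 0.0884 tool units [ 1.98 -0.68  3.42]
tail 1854 [628.4  -9.9] [46.3 14.1] 17.84 zmed 0.0844 tool units [3.07 0.12 3.42]
lever 275 [ 542.7 -100.3] [11.5 11.2] 50.57 zmed 0.1045 tool units [-0.02 -0.28  3.42]
```

View pics/w8.png

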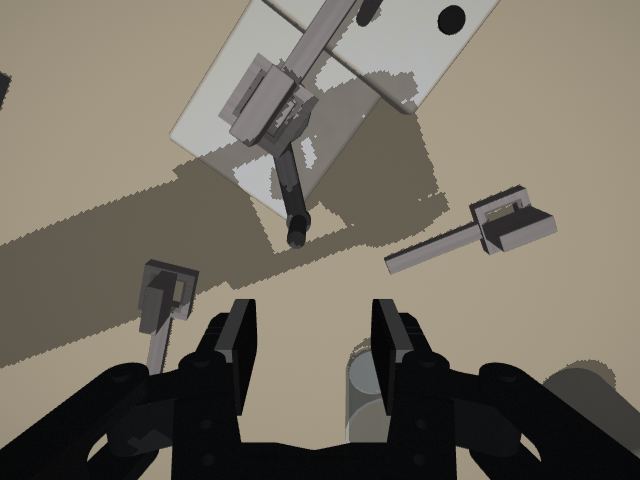

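The key sits on the screw with the tail toward the pins: grip top 0.1245 m and tail top 0.084 m, as required when fully seated. The lever pin is at pixel (297,238). Next I cage it.

Call:
{"method": "arm_command", "body": {
  "rows": [
    [-0.02,-0.28,0.2,-0.8,0.5],
    [0,0,0.5,-0.8,0.5],
    [0,0,0.6,-0.8,0.5],
    [0,0,0.7,0,0.5],
    [0,0,0.7,0,0.5],
    [0,0,0.5,0,0.5],
    [0,0,0.2,0,0.5],
    [0,0,0,0,0.5]
  ]
}}

```text
time: 10.5
ee_pos: [0.5414, -0.0988, 0.0736]
orientation: [-2.636, -1.704, 0.004]
contact_force: [0.2, 0.3, 0.5]
finger_gap: 0.494
gripper_force: 0.0
```

```bash
cat > l.py <<'E'
from h import *
S=np.array([.5749,-.0270]); o=bot.get_obs(); t=R.from_rotvec(o['orientation']).as_matrix(); e=o['ee_pos']
d=e[:2]-S; yaw=np.degrees(np.arctan2(t[1,0],t[0,0]))
print('r',np.hypot(*d).round(4),'phi',np.degrees(np.arctan2(d[1],d[0])).round(2)%360,'yaw+180',(yaw+180).round(2),'z',e[2].round(4),'F tool',(t.T@o['contact_force']).round(2),'gap',o['finger_gap'].round(3),'pad',o['gripper_force'],'q6',o['joint_pos'][5].round(2),'t',o['time'])
L=np.array([.5426,-.1,.076]); print('to pin start, units',(t.T@(L-e)/.04).round(3))
E
python3 l.py
```

```text
Traceback (most recent call last):
  File "l.py", line 4, in <module>
    print('r',np.hypot(*d).round(4),'phi',np.degrees(np.arctan2(d[1],d[0])).round(2)%360,'yaw+180',(yaw+180).round(2),'z',e[2].round(4),'F tool',(t.T@o['contact_force']).round(2),'gap',o['finger_gap'].round(3),'pad',o['gripper_force'],'q6',o['joint_pos'][5].round(2),'t',o['time'])
                                                                                                                                                                                         ^^^^^^^^^^^^^^^^^^^^^
AttributeError: 'float' object has no attribute 'round'
```

Call:
{"method": "arm_command", "body": {
  "rows": [
    [0,0,0,0,0.8],
    [0,0,0,0,0.8],
    [0,0,0,0,0.8],
    [0,0,0,0,0.8],
    [0,0,0,0,0.8],
    [0,0,0,0,0.8],
    [0,0,0,0,0.8],
    [0,0,0,0,0.8]
  ]
}}

```text
time: 11.17
ee_pos: [0.5424, -0.0994, 0.0754]
orientation: [2.637, 1.707, -0.0]
contact_force: [1.0, 0.4, 0.2]
finger_gap: 0.198
gripper_force: 0.0
```

```bash
sed -i "s/o\['finger_gap'\].round(3)/round(o['finger_gap'],3)/" l.py; python3 l.py
```

```text
r 0.0793 phi 245.82999999999998 yaw+180 245.81 z 0.0754 F tool [ 0.74  0.73 -0.21] gap 0.198 pad 0.0 q6 0.17 t 11.1667
to pin start, units [-0.013  0.01  -0.014]
```

Call:
{"method": "arm_command", "body": {
  "rows": [
    [0.005,-0.14,0,0.8,0.8],
    [0.005,-0.14,0,0.8,0.8],
    [0.005,-0.14,0,0.8,0.8],
    [0.005,-0.14,0,0.8,0.8],
    [0.005,-0.14,0,0.8,0.8],
    [0.005,-0.14,0,0.8,0.8],
    [0.005,-0.14,0,0.8,0.8],
    [0.005,-0.14,0,0.8,0.8]
  ]
}}

```text
time: 11.83
ee_pos: [0.5088, -0.0708, 0.0755]
orientation: [3.007, 0.908, 0.001]
contact_force: [2.2, -1.1, -0.0]
finger_gap: 0.202
gripper_force: 0.8
```

```bash
python3 l.py|head -1
```

```text
r 0.0793 phi 213.52 yaw+180 213.6 z 0.0755 F tool [1.23 2.19 0.04] gap 0.202 pad 0.8101366460323334 q6 0.77 t 11.8333
```

Call:
{"method": "arm_command", "body": {
  "rows": [
    [0.001,-0.07,0,0.4,0.8],
    [0.001,-0.07,0,0.4,0.8],
    [0.001,-0.07,0,0.4,0.8],
    [0.001,-0.07,0,0.4,0.8],
    [0.001,-0.07,0,0.4,0.8],
    [0.001,-0.07,0,0.4,0.8],
    [0.001,-0.07,0,0.4,0.8],
    [0.001,-0.07,0,0.4,0.8]
  ]
}}

```text
time: 12.5
ee_pos: [0.4991, -0.0508, 0.0755]
orientation: [3.103, 0.483, 0.001]
contact_force: [0.9, -1.4, -0.5]
finger_gap: 0.201
gripper_force: 0.8
```

```bash
python3 l.py|head -1
```

```text
r 0.0794 phi 197.45 yaw+180 197.71 z 0.0755 F tool [0.42 1.57 0.45] gap 0.201 pad 0.7567558251321316 q6 1.09 t 12.5
```

Call:
{"method": "arm_command", "body": {
  "rows": [
    [0,-0.035,0,0.2,0.8],
    [0.001,-0.035,0,0.2,0.8],
    [0,-0.035,0,0.2,0.8],
    [0.001,-0.035,0,0.2,0.8],
    [0,-0.035,0,0.2,0.8],
    [0.001,-0.035,0,0.2,0.8],
    [0,-0.035,0,0.2,0.8],
    [0.001,-0.035,0,0.2,0.8]
  ]
}}

```text
time: 13.17
ee_pos: [0.4962, -0.0397, 0.0754]
orientation: [3.13, 0.266, 0.0]
contact_force: [1.1, -1.1, 1.6]
finger_gap: 0.199
gripper_force: 0.7
```

```bash
python3 l.py|head -1
```

```text
r 0.0797 phi 189.19 yaw+180 189.72 z 0.0754 F tool [ 0.94  1.29 -1.56] gap 0.199 pad 0.7361068390309811 q6 1.25 t 13.1667
```

Call:
{"method": "arm_command", "body": {
  "rows": [
    [0,-0.035,0,0.2,0.8],
    [0.001,-0.035,0,0.2,0.8],
    [0,-0.035,0,0.2,0.8],
    [0.001,-0.035,0,0.2,0.8],
    [0,-0.035,0,0.2,0.8],
    [0.001,-0.035,0,0.2,0.8],
    [0,-0.035,0,0.2,0.8],
    [0.001,-0.035,0,0.2,0.8]
  ]
}}

```text
time: 13.83
ee_pos: [0.4951, -0.0285, 0.0753]
orientation: [3.141, 0.047, -0.0]
contact_force: [1.2, -1.2, -0.2]
finger_gap: 0.199
gripper_force: 0.7
```

```bash
python3 l.py|head -1
```

```text
r 0.0798 phi 181.1 yaw+180 181.71 z 0.0753 F tool [1.19 1.22 0.17] gap 0.199 pad 0.7368379086256027 q6 1.41 t 13.8333
```

Call:
{"method": "arm_command", "body": {
  "rows": [
    [0.001,-0.035,0,0.2,0.8],
    [0.001,-0.035,0,0.2,0.8],
    [0,-0.035,0,0.2,0.8],
    [0.001,-0.035,0,0.2,0.8],
    [0,-0.035,0,0.2,0.8],
    [0.001,-0.035,0,0.2,0.8],
    [0,-0.035,0,0.2,0.8],
    [0.001,-0.035,0,0.2,0.8]
  ]
}}

```text
time: 14.5
ee_pos: [0.4956, -0.0173, 0.0753]
orientation: [3.137, -0.172, -0.0]
contact_force: [1.1, -1.7, 0.6]
finger_gap: 0.198
gripper_force: 0.7
```

```bash
python3 l.py|head -1
```

```text
r 0.0798 phi 173.05 yaw+180 173.71 z 0.0753 F tool [ 1.3   1.58 -0.6 ] gap 0.198 pad 0.7376272603869438 q6 1.57 t 14.5
```

Call:
{"method": "arm_command", "body": {
  "rows": [
    [0.001,-0.035,0,0.2,0.8],
    [0.001,-0.035,0,0.2,0.8],
    [0,-0.035,0,0.2,0.8],
    [0.001,-0.035,0,0.2,0.8],
    [0,-0.035,0,0.2,0.8],
    [0.001,-0.035,0,0.2,0.8],
    [0,-0.035,0,0.2,0.8],
    [0.001,-0.035,0,0.2,0.8]
  ]
}}

```text
time: 15.17
ee_pos: [0.4978, -0.0065, 0.0753]
orientation: [3.117, -0.391, 0.0]
contact_force: [0.2, -2.4, -1.5]
finger_gap: 0.198
gripper_force: 1.5
```

```bash
python3 l.py|head -1
```

```text
r 0.0798 phi 165.1 yaw+180 165.71 z 0.0753 F tool [0.79 2.32 1.51] gap 0.198 pad 1.5416700392961502 q6 1.73 t 15.1667
```

Pad force doubled: the nut is starting to bear and is taking up the key's play. Smaller steps now.

Call:
{"method": "arm_command", "body": {
  "rows": [
    [0,-0.018,0,0.1,0.8],
    [0.001,-0.018,0,0.1,0.8],
    [0,-0.018,0,0.1,0.8],
    [0,-0.018,0,0.1,0.8],
    [0,-0.018,0,0.1,0.8],
    [0.001,-0.018,0,0.1,0.8],
    [0,-0.018,0,0.1,0.8],
    [0,-0.018,0,0.1,0.8]
  ]
}}

```text
time: 15.83
ee_pos: [0.4994, -0.0014, 0.0753]
orientation: [3.101, -0.498, -0.0]
contact_force: [0.8, -6.1, -1.1]
finger_gap: 0.201
gripper_force: 2.7
```

```bash
python3 l.py|head -1
```

```text
r 0.0798 phi 161.29 yaw+180 161.75 z 0.0753 F tool [2.63 5.55 1.11] gap 0.201 pad 2.6862021535634995 q6 1.81 t 15.8333
```

Call:
{"method": "arm_command", "body": {
  "rows": [
    [0,-0.018,0,0.1,0.8],
    [0.001,-0.018,0,0.1,0.8],
    [0,-0.018,0,0.1,0.8],
    [0,-0.018,0,0.1,0.8],
    [0,-0.018,0,0.1,0.8],
    [0.001,-0.018,0,0.1,0.8],
    [0,-0.018,0,0.1,0.8],
    [0,-0.018,0,0.1,0.8]
  ]
}}

```text
time: 16.5
ee_pos: [0.5013, 0.0037, 0.0752]
orientation: [3.081, -0.606, -0.0]
contact_force: [0.5, -7.9, -0.7]
finger_gap: 0.205
gripper_force: 3.1
```

```bash
python3 l.py|head -1
```

```text
r 0.0798 phi 157.33 yaw+180 157.74 z 0.0752 F tool [3.49 7.07 0.72] gap 0.205 pad 3.1265542656183243 q6 1.89 t 16.5
```

Call:
{"method": "arm_command", "body": {
  "rows": [
    [0,-0.02,0,0.11,0.8],
    [0.001,-0.02,0,0.11,0.8],
    [0,-0.02,0,0.11,0.8],
    [0,-0.02,0,0.11,0.8],
    [0,-0.02,0,0.11,0.8],
    [0.001,-0.02,0,0.11,0.8],
    [0,-0.02,0,0.11,0.8],
    [0,-0.02,0,0.11,0.8]
  ]
}}

```text
time: 17.17
ee_pos: [0.5039, 0.0093, 0.0752]
orientation: [3.055, -0.724, -0.001]
contact_force: [-0.8, -8.3, -0.1]
finger_gap: 0.2
gripper_force: 3.6
```

```bash
python3 l.py|head -1
```

```text
r 0.0798 phi 152.92 yaw+180 153.34 z 0.0752 F tool [3.02 7.73 0.08] gap 0.2 pad 3.6249947547912598 q6 1.98 t 17.1667
```

Tightness is about 0.59–0.62 N m (twist about 0.16–0.18). Letting go and rising.

Call:
{"method": "arm_command", "body": {
  "rows": [
    [0,0.02,0,0,0.8],
    [0,0,0,0,0.5],
    [0,0,0,0,0.5],
    [0,0,0,0,0.5],
    [0,0,0,0,0.5],
    [0,0,-0.3,0,0.5],
    [0,0,-0.8,0,0.5],
    [0,0,-0.9,0,0.5]
  ]
}}

```text
time: 17.83
ee_pos: [0.5024, 0.0098, 0.1551]
orientation: [3.057, -0.722, -0.007]
contact_force: [0.7, -0.5, 0.3]
finger_gap: 0.5
gripper_force: 0.0
```

Call:
{"method": "arm_command", "body": {
  "rows": [
    [-0.3,0,-0.9,0,0.5],
    [-0.5,0,-0.7,0,0.5],
    [-0.5,0,-0.3,0,0.5],
    [-0.3,0,0,0,0.5],
    [0,0,0,0,0.5],
    [0,0,0,0,0.5],
    [0,0,0,0,0.5],
    [0,0,0,0,0.5]
  ]
}}

```text
time: 18.5
ee_pos: [0.4468, 0.0379, 0.2308]
orientation: [3.057, -0.723, -0.002]
contact_force: [-0.5, 0.0, -0.2]
finger_gap: 0.501
gripper_force: 0.0
```

```bash
python3 w.py w9; python3 m8.py w9; python3 - <<'E'
from h import *
z=np.load('w9.npz'); c={k:z[k] for k in('fx','fy','cx','cy','T')}; P=cloud(c,z['d'])
S=P[(np.linalg.norm(P[...,:2]-np.array([.504,.0093]),axis=-1)<.03)&(P[...,2]>.102)&(P[...,2]<.11)]; print('pin',len(S),S.mean(0).round(4))
E
```

```text
18.5 [0.4468 0.0379 0.2308] yaw -26.61 q6 2.04
cam [[-0.448, 0.855, 0.262, 0.513], [-0.894, -0.429, -0.13, 0.005], [0.001, -0.292, 0.956, 0.373], [0.0, 0.0, 0.0, 1.0]] off tool [ 0.074 -0.001 -0.142] 420.2043779220485 313.5154973095812 240.41308471311618
griptop 339 [556.5 -28.4] [17.8  8.5] 62.34 zmed 0.1239 tool units [3.2  0.25 3.89]
hub 1203 [558.5 -19.6] [53.1 26.6] 62.85 zmed 0.0885 tool units [3.15 0.03 3.89]
tail 0
lever 0
pin 291 [0.5018 0.0058 0.1046]
```

View pics/w9.png

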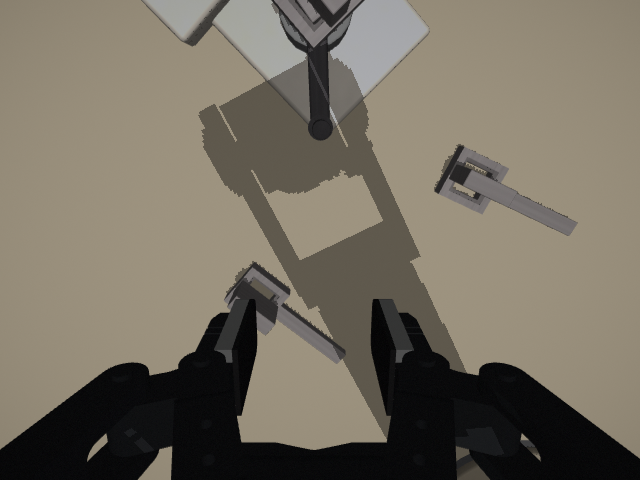

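The lever pin stayed put at (320,128), with the key hub still at the seated height. The key is cut off at the image edge, so I'll move forward for one last check.

Call:
{"method": "arm_command", "body": {
  "rows": [
    [0.4,0,-0.5,0,0.5],
    [0.7,0,-0.5,0,0.5],
    [0.7,0,-0.3,0,0.5],
    [0.4,0,0,0,0.5],
    [0,0,0,0,0.5],
    [0,0,0,0,0.5],
    [0,0,0,0,0.5],
    [0,0,0,0,0.5]
  ]
}}

```text
time: 19.22
ee_pos: [0.5247, -0.0009, 0.283]
orientation: [3.057, -0.722, -0.001]
contact_force: [0.6, -0.2, -0.9]
finger_gap: 0.5
gripper_force: 0.0
```

```bash
python3 w.py w10; python3 m8.py w10; python3 m5.py w10 | grep pin
```

```text
19.2167 [ 0.5247 -0.0009  0.283 ] yaw -26.57 q6 1.96
cam [[-0.447, 0.855, 0.261, 0.591], [-0.894, -0.428, -0.13, -0.033], [0.001, -0.292, 0.956, 0.425], [0.0, 0.0, 0.0, 1.0]] off tool [ 0.074 -0.001 -0.142] 420.2043779220485 313.5154973095812 240.41308471311618
griptop 1241 [574.6 -26.9] [41.9 14.1] 15.7 zmed 0.1245 tool units [1.41 0.02 5.2 ]
hub 1598 [579.8 -25.5] [54.8 44. ] 15.75 zmed 0.0884 tool units [ 1.51 -0.07  5.2 ]
tail 1273 [630.5 -11.2] [49.5 14. ] 15.77 zmed 0.0845 tool units [ 2.48 -0.95  5.2 ]
lever 0
pinA 106 [650.5  13.1] [7.1 7.5] 24.36 zmed 0.1076 tool xy [ 0.1064 -0.0688]
pinB 113 [660.  -15.2] [7.5 8. ] 63.3 zmed 0.1073 tool xy [ 0.1276 -0.0478]
```

The key is seated (grip top 0.1245 m, tail top 0.0845 m). It has turned 2° onto its pin, which is within its play, so the screw is held.

```bash
python3 -c "
from bench import bot
print(bot.job_done())"
```

```text
the job is handed in; nothing more can be done
None
```

The job is handed in: the key is fully seated with its tail between the stop pins, the jam nut was tightened clockwise to an estimated 0.59–0.62 N m, and the arm let go at 19.2 s without going near the beaker, bottle or tube rack.

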